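# Click a bench scriber open on a bench block and lay it in its rest

### The arm

A 7-joint arm with a two-finger parallel gripper is mounted at the origin on a cart in front of the work surface, level with it; the furniture and walls round the work are solid. World frame = base frame: x ahead of the robot, y to its left, z up, the work surface at z = 0. Lengths are in mm, angles in rad, forces in N, time in s.
With the tool pointing down it reaches from about 400 to 850 mm from the base axis. Payload 10.4 kg.
Tool frame: the origin (TCP) lies between the finger pads; the fingertips stand 17 mm ahead of it and the grasp point (between the pads) lies 2 mm behind it (arm.nose_length is the distance from the TCP to the fingertips, in mm); z points along the fingers, y is the line along which they close (so a half turn about z gives the same grasp; the last joint's range is limited). The gripper opens to 85 mm and grips with 20 to 120 N. Pads are 22 mm wide; open, the fingers measure 114 mm over their backs; the gripper's body (76 mm by 85 mm) begins 54 mm behind the grasp point. The pads swing forward as they close: fully open they stand 13 mm farther back than shut.
Start: joints at [1.1, 0.332, -0.065, 1.46, 0.022, 1.35, -0.088], TCP at [270.637, -563.387, 248.338] pointing down, gripper open.
Joint ranges: [-2.6, 2.6], [-0.5, 2.12], [-1.47, 1.34], [0.16, 2.42], [-1.27, 4.41], [0.06, 2.06], [-2.6, 2.6]. Speed limits (rad/s): [2.22, 2.22, 2.79, 2.79, 3.14, 3.14, 3.14].

### API

Orientations are given as a rotation vector (axis times angle).
In Python, from workcell import telemetry, cams, arm gives the robot as it stands.
- The arm moves only by the tool carry_out, never from a script. Its argument "motion" is a list of rows, each a list of 6 numbers: the shift along the world's x, y, z in m, then the turn, a rotation vector about the world's x, y, z in degrees. A call has 1 to 5 rows; each row is the pose to reach, as a shift and turn from the pose commanded when the call began; what a row does not reach only later rows make up. A row lasts 1/8 s, in which the tool goes at most 62.5 mm and 10.7 degrees, less where a joint would pass 70% of its speed; a pose out of reach is approached as far as the arm can. A call with a gripper value outside its range is refused whole. "hand" is the opening, from 0 (shut) to 1 (fully open), set as the call begins (left out, the last holds). The fingers move at their own pace and stop on an object; "squeeze" is the grip in N (left out, the last holds). Time passes only in rows, so rows that repeat a pose let the fingers close. It gives the time, the measured TCP pose, the force, the opening and the grip force at its end, in the units of the state.
- telemetry.sense(): the state, without advancing time (a new reading comes with each control period).
- cams.grab_frame(name): name is "side" or "top" or "wrist"; returns the picture (384x512x3 uint8, blue, green, red); there is no depth.
- cams.calibration(name): a dict with "fx", "fy", "cx", "cy" (pixels), "R" (3x3) and "t" (3): a world point X has camera coordinates R X + t; the wrist camera has in their place "T_tool_cam" (4x4, takes a point from camera to tool coordinates, whose origin is the TCP and whose axes are the flange's). Camera axes: x right, y down, z forward; pixel columns grow to the right and rows downward; lengths in mm; the calibration is good to about 2 mm. The wrist camera is an equidistant fisheye: a pixel r from the principal point sees the ray r / f radians off the axis. A picture is of the moment at which its call begins: read the wrist's pose just before it. calibration takes no time and is no camera call.
- arm.finish_job(): hands the job in; it is judged then, once.
The state is a dict: "time": time; "qpos": joint angles; "joint_velocities": joint speeds; "joint_efforts": joint torques, N m; "tcp_pos": TCP position; "ee_rot": TCP orientation; "wrist_force": force on the tool from outside, world axes, zero at the start; "moment": the same for the moment, N m; "width": opening from 0.0 (shut) to 1.0 (fully open); "finger_force": force on a finger pad.
Only numpy, scipy, OpenCV 4.12 (cv2) and the standard library are available. Lean on these libraries where they do the work, as an engineer would, in place of code of your own. Each camera call takes 0.05 s, during which the arm holds its last target. There are 200 camera calls.

### The job

Get the scriber ready for marking out: take it from the beech tool block, turn it over and press its end button down on the steel bench block just until it clicks and the point stays out, without ramming it, then lay it flat in the two notches of its rest and let go. Leave the caliper, the spare knob and the black cap screws as they are.

Things in the scene. Friction and masses are not known exactly. Their poses are not given: they have to be found in the camera images.
- scriber: Click scriber, about 0.15 kg: aluminium barrel, octagonal, 18 mm across flats, 100 mm long; bright round end button 11 mm across standing 9 mm out of one end, dark conical nose 14 mm long at the other. Origin mid-barrel on the axis; z points to the button. It starts nose down in a bore of the tool block, button up, origin 72 mm above the worktop, and pulls straight up.
- scriber_button (a joint): End button's travel into the barrel, m: 0 out, 0.006 latched in (point out, button still 3 mm proud). Snap latch: the push peaks at about 11 N near 1.8 mm, fades to nothing at 3 mm, then it snaps in to 6 mm by itself and stays. Let go before 3 mm it springs out again. Pushing the point back in with over 11 N unlatches it.
- button_face (a point): Centre of the button's end face: 59 mm from the scriber's origin while the button is out, 53 mm when it is latched in.
- nose_end (a point): Small end of the conical nose, 64 mm from the scriber's origin, 7 mm across. A 4 mm thick steel point is hidden in it and stands 6 mm out of it once the scriber is clicked.
- tool_block: Fixed beech block, 62 x 136 mm, 58 mm high, origin at the centre of its underside, long side along its y. Three blind bores, 21.5 mm diameter, 50 mm deep, at y = -42, 0 and +42 mm: one holds the scriber, the others a cap screw each. The head of the press hangs over the worktop behind and right of the block (x > 0.46, y < -0.09: 0.55 m up; x > 0.53, y < -0.36: 0.45 m up).
- scriber_rest: Fixed grey rest: base 66 x 96 x 9 mm, origin at the centre of its underside; two uprights 8 mm thick at y = -32 and +32 mm, 56 mm clear between them, each with a 90 degree V notch open upward, 36 mm wide at the top, its tips 47 mm above the worktop. The scriber lies in both notches along the rest's y, either way round, middle over middle; its axis is then 41 mm up.
- bench_block: Fixed fitter's bench block of dark steel, 85 x 85 mm, 20 mm high, top face level; origin at the centre of its underside. It stands nearer to the robot than the rest, its top is always bare.
- cap_screw: One of two alike black socket-head cap screws, head up in the other bores of the tool block: head 24 mm across and 16 mm high, its top 79 mm above the worktop; origin at the top centre of the head.
- cap_screw_b: The other cap screw, same as cap_screw.
- caliper: Steel vernier caliper, 76 x 202 x 13 mm, lying at the right front of the worktop. Origin at the centre of its underside.
- knob_spare: Black knurled clamp knob with a bright boss, 34 mm across, 22 mm high, standing right of the rest. Origin at the centre of its underside.

How it is judged (in metres and radians):
On the way, in this order (a step that is already met when the one before it is completed fails the run):
1. the button, still out, bears on the bench block with the scriber turned over (value of joint scriber_button below 0.0045 m and contact force between scriber and bench_block above 1.5 N and height (world z) of button_face below 0.025 m).
2. the button is pressed in on the bench block until it latches (value of joint scriber_button above 0.0048 m and height (world z) of button_face below 0.035 m), for 0.05 s.
At the end, for the whole second after the job is handed in: The scriber is clicked (button in by more than 4.8 mm, point out) and lies still in both notches of the rest: its middle within 18 mm of the rest's centre seen from above, its axis 36 to 46 mm above the worktop and along the notches within 0.12 rad; nothing holds it (value of joint scriber_button above 0.0048 m and horizontal distance between scriber and scriber_rest below 0.018 m and z of scriber in the frame of scriber_rest between 0.036 and 0.046 m and angle between the z axis of scriber and the y axis of scriber_rest, either way round below 0.12 rad and linear speed of scriber below 0.02 m/s); the robot touches nothing.
It fails at once if the scriber is rammed against the bench block (more than 60 N) (contact force between scriber and bench_block above 60 N).
It fails at once if the caliper or the spare knob is shifted by more than 30 mm (distance of any of caliper, knob_spare from where it was at the start of the episode above 0.03 m).
It fails at once if a cap screw is pulled out of its bore or shifted by more than 20 mm (distance of any of cap_screw, cap_screw_b from where it was at the start of the episode above 0.02 m).
It also fails if it takes over 67 s, if anything falls off the work surface, if the arm or the gripper's body presses on something with over 40 N, if the wrist force passes 120 N, or if a joint passes its speed limit or range.

## Working session

There is one attempt and no reset: what is moved stays moved. The work goes in short steps, Python scripts to look and compute and a tool call to move; the robot and the scene stay as the last step left them, time stands still between calls to the robot, and variables do not carry over. Pictures are saved under pics/ and viewed, at most 10 in all, crops included, and the job is handed in when it is done.

Besides the shell and the picture viewer there is one more tool, called after ">>>" by a JSON object that holds its "method" and its "body", one argument or row to a line. carry_out: Moves the arm, as the interface text tells. Its arguments: {"type":"object","properties":{"motion":{"type":"array","items":{"type":"array","items":{"type":"number"}}},"hand":{"type":"number"},"squeeze":{"type":"number"}},"required":["motion"]}

```bash
mkdir -p pics; ls; python3 - <<'E'
from workcell import telemetry,cams,arm
import cv2,numpy as np
print(telemetry.sense()); print(arm.nose_length)
for n in("side","top","wrist"):
    cv2.imwrite(f"pics/{n}0.png",cams.grab_frame(n)); print(n,cams.calibration(n))
E
```

```text
pics
{'time': 0.0, 'qpos': array([ 1.10040634,  0.33288184, -0.0646905 ,  1.46094523,  0.02157957,
        1.34989382, -0.08848651]), 'joint_velocities': array([-0.00092969, -0.00040759,  0.00209631,  0.00031957, -0.00017605,
       -0.00185129, -0.00025041]), 'joint_efforts': array([-3.70087519e-04, -6.25445580e+01,  4.89048916e-02, -3.91598403e+01,
        1.60476915e-02,  1.01400999e-02, -5.29173053e-05]), 'tcp_pos': array([ 270.45353968, -563.0631004 ,  247.50778656]), 'ee_rot': array([-3.06181971e+00, -6.97249416e-01,  5.75353751e-04]), 'wrist_force': array([-0.26438557,  0.50734134, -0.19221059]), 'moment': array([ 0.03688493,  0.01971732, -0.05107038]), 'finger_force': 0.0, 'width': 0.9990131076567524}
17.0
side {'fx': 479.49303198786595, 'fy': 479.49303198786595, 'cx': 254.64150286300182, 'cy': 200.00652097627258, 'R': array([[-0.9056427 , -0.42384631, -0.01286872],
       [-0.13562917,  0.31828881, -0.93824142],
       [ 0.40176614, -0.84796612, -0.34574186]]), 't': array([406.14617166, 254.21142998, 629.82481073])}
top {'fx': 482.3354815605817, 'fy': 482.3354815605817, 'cx': 252.89905807721698, 'cy': 189.649186550293, 'R': array([[ 0.02092506, -0.99977491, -0.00350213],
       [-0.98355055, -0.01995662, -0.17952732],
       [ 0.17941702,  0.00720114, -0.98374675]]), 't': array([-243.56210959,  554.28716687, 1230.28839329])}
wrist {'fx': 297.3186396354542, 'fy': 297.3186396354542, 'cx': 258.07521388145346, 'cy': 190.12647422245206, 'T_tool_cam': array([[-7.78068409e-04, -9.61913784e-01, -2.73351909e-01,
         6.95826279e+01],
       [ 9.99999552e-01, -8.95961417e-04,  3.06453236e-04,
         2.67474141e-01],
       [-5.39694355e-04, -2.73351548e-01,  9.61914050e-01,
        -1.25867060e+02],
       [ 0.00000000e+00,  0.00000000e+00,  0.00000000e+00,
         1.00000000e+00]])}
```

View pics/top0.png

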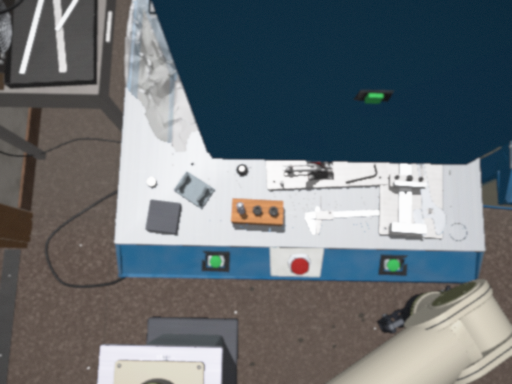

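View pics/side0.png

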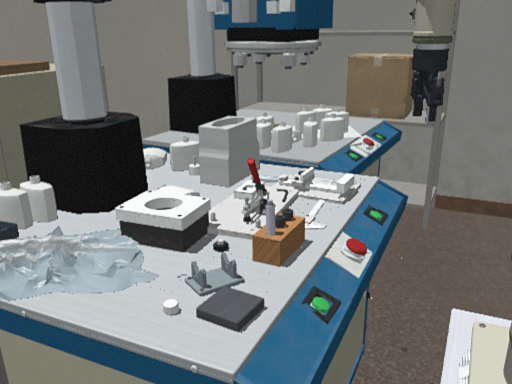

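The top view shows the orange tool block at (257,214), with the scriber in its left bore at (241,211) and the cap screws at (258,211) and (274,212). The rest is at (194,190), the bench block at (164,217), the knob at (242,170) and the caliper at about (340,215). The side view agrees: the scriber stands tall at (270,217).

```bash
cat > h.py <<'E'
import cv2,numpy as np
from scipy.spatial.transform import Rotation as Ro
from workcell import telemetry,cams,arm
def plane(n,uv,z):
    c=cams.calibration(n); uv=np.atleast_2d(uv).astype(float)
    d=np.c_[(uv[:,0]-c['cx'])/c['fx'],(uv[:,1]-c['cy'])/c['fy'],np.ones(len(uv))]@c['R']
    o=-c['R'].T@c['t']
    return o+d*((z-o[2])/d[:,2])[:,None]
def wrist_rays(uv,s):
    c=cams.calibration('wrist'); T=c['T_tool_cam']; uv=np.atleast_2d(uv).astype(float)
    p=uv-[c['cx'],c['cy']]; r=np.hypot(*p.T)+1e-9; a=r/c['fx']
    d=np.c_[p/r[:,None]*np.sin(a)[:,None],np.cos(a)]
    R=Ro.from_rotvec(s['ee_rot']).as_matrix()
    return R@T[:3,3]+s['tcp_pos'], d@T[:3,:3].T@R.T
def wplane(uv,z,s):
    o,d=wrist_rays(uv,s); return o+d*((z-o[2])/d[:,2])[:,None]
def big(mask):
    cs,_=cv2.findContours(mask.astype(np.uint8),0,cv2.CHAIN_APPROX_NONE)
    return max(cs,key=cv2.contourArea)
E
python3 - <<'E'
from h import *
im=cv2.imread('pics/top0.png'); cr=im[150:250,130:300]
cv2.imwrite('pics/crop0.png',cv2.resize(cr,None,fx=4.5,fy=4.5,interpolation=cv2.INTER_CUBIC))
hsv=cv2.cvtColor(im,cv2.COLOR_BGR2HSV)
for p in[(164,217),(194,190),(190,202),(257,205),(257,227),(220,190),(241,211),(258,211)]: print(p,im[p[1],p[0]],hsv[p[1],p[0]])
E
```

```text
(164, 217) [118 112 110] [113  17 118]
(194, 190) [190 183 171] [101  25 190]
(190, 202) [202 198 194] [105  10 202]
(257, 205) [ 99 126 164] [ 12 101 164]
(257, 227) [105 103 102] [110   7 105]
(220, 190) [234 232 230] [105   4 234]
(241, 211) [105  99 100] [125  15 105]
(258, 211) [90 91 91] [30  3 91]
```

View pics/crop0.png

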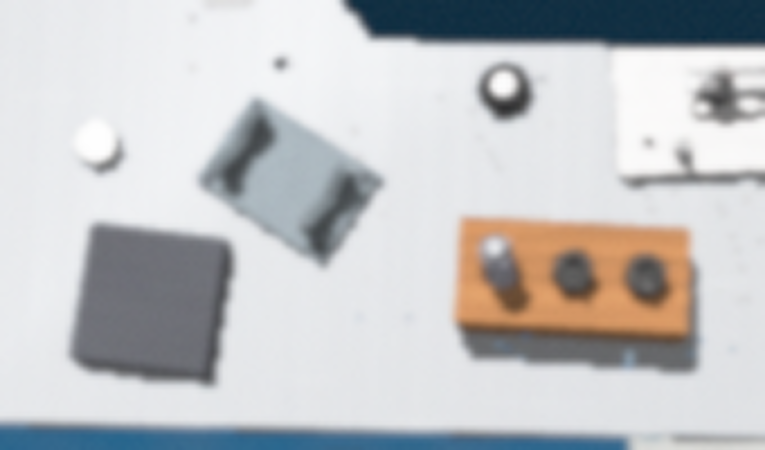

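In the crop (4.5x, offset (130,150)), the block's top corners are about (462,218), (690,230) and (458,323). The scriber's button is at (495,245), the rest is tilted and centred near (290,182), and the bench block is centred near (152,300).

```bash
python3 - <<'E'
from h import *
im=cv2.imread('pics/top0.png'); hsv=cv2.cvtColor(im,cv2.COLOR_BGR2HSV).astype(int); H,S,V=hsv[...,0],hsv[...,1],hsv[...,2]
c=cams.calibration('top'); print('cam',-c['R'].T@c['t'])
c=cams.calibration('side'); print('cam',-c['R'].T@c['t'])
roi=np.zeros(V.shape,bool)
def R(x0,x1,y0,y1):
    m=roi.copy(); m[y0:y1,x0:x1]=1; return m
def rep(name,m,z):
    k=big(m)[:,0].astype(float); P=plane('top',k,z)[:,:2].astype(np.float32)
    r=cv2.minAreaRect(P); print(name,np.round(r[0],1),np.round(r[1],1),round(r[2],1),np.round(cv2.boxPoints(r)).tolist())
rep('block',(S>70)&(H<25)&R(222,300,190,235),58)
rep('bench',(V<140)&R(140,185,195,240),20)
rep('rest',(V<212)&R(170,220,165,212),9)
rep('knob',(V<120)&R(230,255,160,180),11)
print('button',plane('top',[[130+495/4.5,150+243/4.5]],131))
# side view button
s=cv2.imread('pics/side0.png'); 
cv2.imwrite('pics/crop1.png',cv2.resize(s[180:330,160:320],None,fx=4,fy=4,interpolation=cv2.INTER_CUBIC))
E
```

```text
cam [ 329.53132167 -241.30506508 1308.94891758]
cam [149.25951905 625.30100392 461.4950775 ]
block [ 499.2 -244.8] [135.6  65.5] 88.0 [[464.0, -311.0], [530.0, -314.0], [534.0, -178.0], [469.0, -176.0]]
bench [483.9   6.1] [84.8 84.9] 84.0 [[437.0, -32.0], [522.0, -41.0], [531.0, 44.0], [446.0, 53.0]]
rest [562.  -70.7] [99.1 68.3] 58.1 [[507.0, -95.0], [565.0, -131.0], [617.0, -47.0], [559.0, -11.0]]
knob [ 615.7 -201.1] [18.7 27.7] 7.7 [[605.0, -189.0], [608.0, -216.0], [627.0, -214.0], [623.0, -186.0]]
button [[ 507.70640013 -201.59013585  131.        ]]
```

View pics/crop1.png

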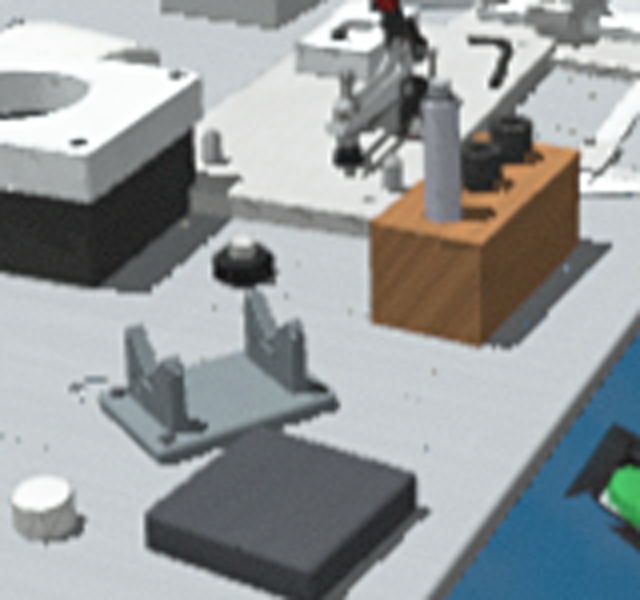

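The side crop confirms the layout: scriber button at (440,90), rest uprights at (155,385) and (275,340), bench block below at (280,510), and a white round thing at (45,505). Next I move over the work for a closer wrist look.

>>> {"method": "carry_out", "body": {
  "motion": [
    [0.02,0.06,0.01,0,0,0],
    [0.04,0.12,0.02,0,0,0],
    [0.06,0.18,0.03,0,0,0],
    [0.08,0.24,0.04,0,0,0],
    [0.1,0.3,0.05,0,0,0]
  ],
  "hand": 1
}}

```text
time: 0.78
tcp_pos: [368.5, -268.5, 297.4]
ee_rot: [3.063, 0.697, -0.0]
wrist_force: [1.7, -0.3, 0.4]
width: 1.0
finger_force: 0.0
```

>>> {"method": "carry_out", "body": {
  "motion": [
    [0.02,0.05,0,0,0,0],
    [0.04,0.1,0,0,0,0],
    [0.06,0.15,0,0,0,0],
    [0.08,0.19,0,0,0,0],
    [0.08,0.19,0,0,0,0]
  ]
}}

```text
time: 1.4
tcp_pos: [449.1, -77.2, 297.1]
ee_rot: [-3.061, -0.707, -0.001]
wrist_force: [0.6, -0.2, 0.5]
width: 0.998
finger_force: 0.0
```

```bash
python3 - <<'E'
from h import *
import pickle
s=telemetry.sense(); im=cams.grab_frame('wrist'); cv2.imwrite('pics/w1.png',im); pickle.dump(s,open('w1.pkl','wb'))
print(s['time'],s['qpos'].round(3),s['tcp_pos'].round(1),s['ee_rot'].round(3))
E
```

```text
1.4 [ 0.631 -0.045 -0.536  1.781 -0.024  1.399 -1.017] [449.1 -77.2 297.1] [-3.061e+00 -7.070e-01 -1.000e-03]
```

View pics/w1.png

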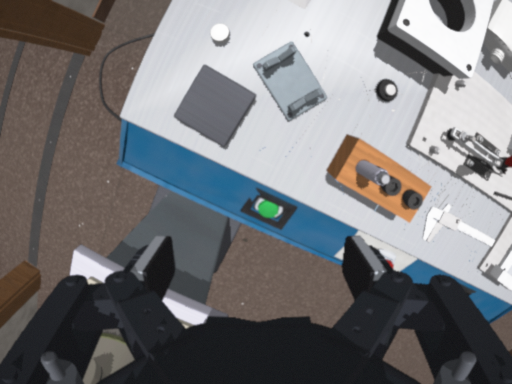

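The wrist view shows the bench block at (215,105), the rest at (290,80), the tool block at (378,180) with the scriber's button at (384,178), the cap screws at (390,185) and (411,200), and the knob at (387,90).

```bash
python3 - <<'E'
from h import *
import pickle
s=pickle.load(open('w1.pkl','rb')); im=cv2.imread('pics/w1.png'); hsv=cv2.cvtColor(im,cv2.COLOR_BGR2HSV).astype(int); H,S,V=hsv[...,0],hsv[...,1],hsv[...,2]
def R(x0,x1,y0,y1):
    m=np.zeros(V.shape,bool); m[y0:y1,x0:x1]=1; return m
def rep(name,m,z):
    k=big(m)[:,0].astype(float); P=wplane(k,z,s)[:,:2].astype(np.float32)
    r=cv2.minAreaRect(P); print(name,np.round(r[0],1),np.round(r[1],1),round(r[2],1),np.round(cv2.boxPoints(r)).tolist())
rep('bench',(V<120)&R(165,265,60,150),20)
rep('rest',(V<185)&R(250,328,40,122),9)
rep('block',(S>100)&(H<25)&R(320,435,130,225),58)
print('knob',wplane([[387,90]],15,s),'button',wplane([[384,178]],131,s))
E
cat > fit.py <<'E'
E
python3 - <<'E'
import cv2;im=cv2.imread('pics/w1.png')[30:230,160:440];cv2.imwrite('pics/w1c.png',cv2.resize(im,None,fx=2.8,fy=2.8,interpolation=cv2.INTER_CUBIC))
E
```

```text
bench [488.5   7.2] [85.5 83.8] 84.1 [[442.0, -31.0], [526.0, -40.0], [535.0, 45.0], [451.0, 54.0]]
rest [564.4 -69.9] [95.4 66.7] 58.5 [[511.0, -93.0], [568.0, -128.0], [618.0, -47.0], [561.0, -12.0]]
block [ 503.9 -236. ] [151.   61.2] 88.1 [[471.0, -310.0], [532.0, -312.0], [537.0, -162.0], [476.0, -159.0]]
knob [[ 623.18877657 -198.78720106   15.        ]] button [[ 508.6259765  -198.97117015  131.        ]]
```

View pics/w1c.png

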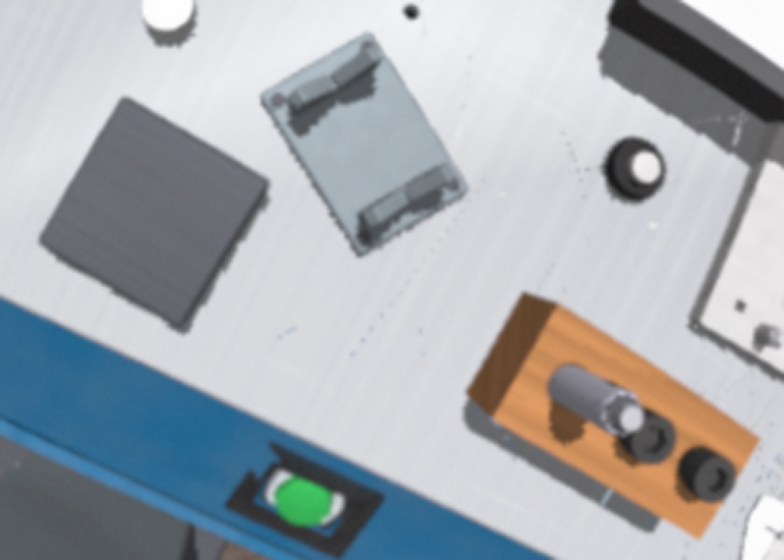

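The crop shows the same layout; the button centre at crop (628,417) gives about (508,-200), and the octagonal barrel leans toward upper left in the view. Next I identify the kinematics from readings so I can plan horizontal-tool poses.

```bash
cat > kin.py <<'E'
import numpy as np
from scipy.optimize import least_squares
from scipy.spatial.transform import Rotation as Ro
D=[([1.10040634,0.33288184,-0.0646905,1.46094523,0.02157957,1.34989382,-0.08848651],[270.45,-563.06,247.5],[-3.0618,-.69725,.0006]),
   ([0.631,-0.045,-0.536,1.781,-0.024,1.399,-1.017],[449.1,-77.2,297.1],[-3.061,-.707,-.001])]
def fk(q,L,sg=-1):
    z=np.array([0,0,1.]);R=Ro.identity();p=L[0]*z
    for i in range(7):
        R=R*(Ro.from_rotvec([0,0,sg*q[i]]) if i%2==0 else Ro.from_rotvec([0,q[i],0]))
        if i==1:p=p+R.apply([L[4],0,L[1]])
        if i==3:p=p+R.apply([-L[4],0,L[2]])
        if i==6:p=p+R.apply([0,0,L[3]])
    return p,R
E
python3 - <<'E'
from kin import *
for sg in(-1,1):
  for a in (0,1):
    f=lambda x:np.concatenate([fk(q,np.r_[x[:4],x[4]*a],sg)[0]-t for q,t,_ in D])
    r=least_squares(f,[330,400,400,200,0]); print(sg,a,r.x.round(1),r.fun.round(1))
  for q,t,e in D:
    print(sg,(fk(q,[0]*5,sg)[1].inv()*Ro.from_rotvec(e)).as_matrix().round(3).tolist())
E
```

```text
-1 0 [-50832.     244.     485.1 -50962.1      0. ] [41.3 20.6  6.1 -2.7  3.8 -6.1]
-1 1 [-16121.9    377.5    412.2 -16053.6     64.7] [35.4 19.6 -8.  -1.7 -1.   8. ]
-1 [[0.0, -1.0, 0.0], [1.0, 0.0, -0.0], [0.0, 0.0, 1.0]]
-1 [[-0.0, -1.0, -0.001], [1.0, -0.0, -0.0], [0.0, -0.001, 1.0]]
1 0 [221638.7  -1196.5    347.3 220135.6      0. ] [-421.   226.1   48.5   22.8    3.   -48.5]
1 1 [116566.4  -1600.9    567.8 114462.6   -195.9] [-403.   223.2   91.2   19.8  -11.7  -91.2]
1 [[-0.781, 0.625, -0.002], [-0.625, -0.781, 0.001], [-0.001, 0.002, 1.0]]
1 [[-0.788, 0.615, -0.001], [-0.615, -0.788, 0.0], [-0.001, 0.001, 1.0]]
```

>>> {"method": "carry_out", "body": {
  "motion": [
    [-0.01,0.02,0,0,-10,0],
    [-0.02,0.04,0,0,-20,0],
    [-0.03,0.06,0,0,-30,0],
    [-0.04,0.08,0,0,-40,0],
    [-0.04,0.08,0,0,-40,0]
  ]
}}

```text
time: 2.08
tcp_pos: [437.3, -22.6, 270.5]
ee_rot: [2.852, 0.615, 0.779]
wrist_force: [-0.3, -0.4, 0.4]
width: 1.003
finger_force: 0.0
```

```bash
cat > rec.py <<'E'
from workcell import telemetry
import json
s=telemetry.sense()
open('log.jsonl','a').write(json.dumps([list(s['qpos']),list(s['tcp_pos']),list(s['ee_rot'])])+'\n')
print(s['time'],s['qpos'].round(3),s['tcp_pos'].round(1),s['ee_rot'].round(3))
E
python3 rec.py
```

```text
2.075 [ 0.046 -0.481 -0.103  2.268 -0.011  0.818 -1.199] [437.3 -22.6 270.5] [2.852 0.615 0.779]
```

>>> {"method": "carry_out", "body": {
  "motion": [
    [0,0,0,-10,0,0],
    [0,0,0,-20,0,0],
    [0,0,0,-30,0,0],
    [0,0,0,-30,0,0]
  ]
}}

```text
time: 2.58
tcp_pos: [436.5, -20.6, 268.8]
ee_rot: [2.371, 0.704, 0.51]
wrist_force: [-0.2, -0.7, 0.7]
width: 1.003
finger_force: 0.0
```

```bash
python3 rec.py
```

```text
2.575 [ 0.247 -0.419 -0.644  2.263  0.507  0.929 -1.64 ] [436.5 -20.6 268.8] [2.371 0.704 0.51 ]
```

>>> {"method": "carry_out", "body": {
  "motion": [
    [0,0,0,0,0,10],
    [0,0,0,0,0,20],
    [0,0,0.05,0,0,20],
    [-0.05,0,0.05,0,0,20],
    [-0.05,0,0.05,0,0,20]
  ]
}}

```text
time: 3.2
tcp_pos: [387.8, -1.8, 269.0]
ee_rot: [2.042, 1.145, 0.383]
wrist_force: [-0.2, 1.3, -2.5]
width: 0.997
finger_force: 0.0
```

```bash
python3 rec.py; cat > kin.py <<'E'
import numpy as np, json
from scipy.optimize import least_squares
from scipy.spatial.transform import Rotation as Ro
D=[([1.10040634,0.33288184,-0.0646905,1.46094523,0.02157957,1.34989382,-0.08848651],[270.45,-563.06,247.5],[-3.0618,-.69725,.0006]),
   ([0.631,-0.045,-0.536,1.781,-0.024,1.399,-1.017],[449.1,-77.2,297.1],[-3.061,-.707,-.001])]
D+=[tuple(json.loads(l)) for l in open('log.jsonl')]
T=Ro.from_matrix([[0,-1,0],[1,0,0],[0,0,1.]])
def fk(q,X):
    # links: base z; after j2 (x,y,z); after j4 (x,y,z); after j6 (x,y); tool z
    z=np.array([0,0,1.]);R=Ro.identity();p=X[0]*z
    for i in range(7):
        R=R*(Ro.from_rotvec([0,0,-q[i]]) if i%2==0 else Ro.from_rotvec([0,q[i],0]))
        if i==1:p=p+R.apply(X[1:4])
        if i==3:p=p+R.apply(X[4:7])
        if i==5:p=p+R.apply([X[7],X[8],X[9]])
    return p,R*T
def fit():
    x0=np.array([330,0,0,400,0,0,400,0,0,200.])
    f=lambda x:np.r_[np.concatenate([fk(q,x)[0]-t for q,t,_ in D]),(x-x0)*.003]
    return least_squares(f,x0)
E
python3 - <<'E'
from kin import *
r=fit();print(r.x.round(1),r.fun[:15].round(1))
for q,t,e in D: print(((fk(q,r.x)[1].inv()*Ro.from_rotvec(e)).magnitude()).round(4))
E
```

```text
3.2 [-0.294 -0.5   -0.397  2.393  0.704  1.11  -1.505] [387.8  -1.8 269. ] [2.042 1.145 0.383]
[ 2.581e+02  0.000e+00 -2.180e+01  4.486e+02 -1.000e-01 -2.350e+01
  4.899e+02 -0.000e+00 -4.000e-01  3.261e+02] [-0.  0. -0.  0.  0.  0.  0. -0.  0. -0. -0. -0.  0.  0.  0.]Traceback (most recent call last):
  File "<stdin>", line 3, in <module>
AttributeError: 'float' object has no attribute 'round'
```

```bash
cat >> kin.py <<'E'
X=fit().x
LO=np.array([-2.6,-.5,-1.47,.16,-1.27,.06,-2.6]);HI=np.array([2.6,2.12,1.34,2.42,4.41,2.06,2.6])
def horiz(psi,up,pitch=0):
    d=np.array([np.cos(psi)*np.cos(pitch),np.sin(psi)*np.cos(pitch),np.sin(pitch)]);
    y=np.array([-np.sin(psi),np.cos(psi),0])*(-up); x=np.cross(y,d)   # up=+1: tool x ~ +z
    return Ro.from_matrix(np.c_[x,y,d])
def ik(p,R,seeds,m=.04):
    best=[]
    for s in seeds:
        f=lambda q:np.r_[(fk(q,X)[0]-p)/100,(fk(q,X)[1].inv()*R).as_rotvec(),(q-s)*1e-3]
        r=least_squares(f,np.clip(s,LO+m,HI-m),bounds=(LO+m-1e-6,HI-m+1e-6),max_nfev=60)
        if np.abs(r.fun[:6]).max()<.012: best.append(r.x)
    return best
def elbow(q):
    R=Ro.from_rotvec([0,0,-q[0]])*Ro.from_rotvec([0,q[1],0]);e=np.array([0,0,X[0]])+R.apply(X[1:4])
    R=R*Ro.from_rotvec([0,0,-q[2]])*Ro.from_rotvec([0,q[3],0]);return e,e+R.apply(X[4:7])
E
python3 - <<'E'
from kin import *
rng=np.random.default_rng(0); seeds=LO+.1+(HI-LO-.2)*rng.random((14,7))
print(horiz(0,1).as_matrix())
for name,p in(('scr',[506,-201,80]),('bench',[470,6,80])):
  for deg in range(-120,61,30):
    for up in(1,-1):
      b=ik(p,horiz(np.radians(deg),up),seeds)
      if b:
        b=sorted(b,key=lambda q:-min((q-LO).min(),(HI-q).min()))[:1]
        for q in b: print(name,deg,up,len(b),q.round(2),*[v.round(0) for v in elbow(q)])
E
```

```text
[[ 0.  0.  1.]
 [ 0. -1.  0.]
 [ 1.  0.  0.]]
scr -120 1 1 [-0.65  1.21  0.67  1.5   0.53  1.65  2.35] [347. 239. 415.] [669.  82.  80.]
scr -120 -1 1 [-0.71  1.26  0.76  1.51  0.45  1.61 -0.74] [338. 262. 394.] [669.  82.  80.]
scr -90 1 1 [-0.84  1.04  0.58  1.92  0.91  1.3   2.06] [273. 275. 485.] [506. 125.  80.]
scr -90 -1 1 [-0.61  0.93  0.31  1.91  1.1   1.49 -1.18] [309. 187. 525.] [506. 125.  80.]
scr -60 1 1 [ 0.11  0.86 -0.44  2.26  1.94  1.86  1.75] [336. -59. 550.] [343.  81.  80.]
scr -60 -1 1 [ 0.14  0.87 -0.47  2.26  1.96  1.88 -1.38] [337. -68. 547.] [343.  81.  80.]
scr 30 1 1 [ 2.01  1.45 -1.13  2.07 -0.61  0.63  0.82] [-207. -395.  312.] [ 224. -364.   80.]
scr 30 -1 1 [ 1.84  1.21 -0.94  2.08 -1.02  0.81 -2.02] [-131. -399.  417.] [ 224. -364.   80.]
scr 60 1 1 [ 1.41  1.11 -0.67  1.68 -0.81  1.38  0.86] [  41. -400.  458.] [ 343. -484.   80.]
scr 60 -1 1 [ 1.32  1.06 -0.55  1.68 -0.91  1.44 -2.22] [  76. -384.  479.] [ 343. -484.   80.]
bench -120 1 1 [-0.94  1.24  0.67  1.44  0.3   1.89  2.33] [267. 330. 404.] [633. 289.  80.]
bench -120 -1 1 [-1.16  1.52  1.09  1.45 -0.01  1.81 -0.49] [200. 401. 281.] [633. 289.  80.]
bench -90 1 1 [-1.12  1.05  0.52  1.78  0.64  1.58  2.14] [188. 341. 481.] [470. 332.  80.]
bench -90 -1 1 [-1.26  1.14  0.69  1.79  0.51  1.49 -0.88] [145. 382. 444.] [470. 332.  80.]
bench -60 1 1 [-1.15  0.87  0.29  2.15  1.1   1.44  1.8 ] [160. 304. 548.] [307. 288.  80.]
bench -60 -1 1 [-0.79  0.83 -0.08  2.13  1.27  1.68 -1.41] [248. 218. 562.] [307. 288.  80.]
bench 60 1 1 [ 1.72  1.42 -1.11  2.11 -0.41  0.8   0.69] [ -88. -435.  324.] [ 307. -277.   80.]
bench 60 -1 1 [ 1.52  1.17 -0.91  2.11 -0.82  0.95 -2.12] [  -3. -413.  435.] [ 307. -277.   80.]
```

```bash
python3 - <<'E'
from kin import *
q=np.array(D[-1][0]); print(fk(q,X)[1].as_matrix().round(2).tolist())
rng=np.random.default_rng(1); seeds=LO+.1+(HI-LO-.2)*rng.random((14,7))
h=lambda d,u:horiz(np.radians(d),u)
down=lambda az:Ro.from_matrix(np.c_[[np.cos(az),np.sin(az),0],[np.sin(az),-np.cos(az),0],[0,0,-1]])
for u in(1,-1):
  for name,p,R in(('pre',[440,-70,110],h(-65,u)),('scr',[506,-201,78],h(-65,u)),('bench',[475,10,80],h(-65,u))):
    for q in sorted(ik(p,R,seeds[:8]),key=lambda q:-min((q-LO).min(),(HI-q).min()))[:2]: print(u,name,q.round(2),*[v.round(0) for v in elbow(q)])
for a in(58.3,238.3):
    for q in sorted(ik([563,-70,41],down(np.radians(a)),seeds),key=lambda q:-min((q-LO).min(),(HI-q).min()))[:4]: print('place',a,q.round(2),*[v.round(0) for v in elbow(q)])
E
```

```text
[[0.55, 0.6, 0.57], [0.83, -0.32, -0.46], [-0.1, 0.73, -0.67]]
1 pre [-0.55  0.73 -0.21  2.25  1.32  1.75  1.7 ] [268. 138. 591.] [302. 225. 110.]
1 pre [-1.23  0.82  0.46  2.28  1.06  1.32  1.81] [131. 302. 563.] [302. 225. 110.]
1 scr [-0.09  0.83 -0.27  2.21  1.76  1.75  1.72] [333.   8. 560.] [368.  94.  78.]
1 scr [ 0.06  0.87 -0.42  2.2   1.83  1.85  1.76] [340. -43. 548.] [368.  94.  78.]
1 bench [-0.89  0.85  0.05  2.06  1.16  1.63  1.8 ] [229. 247. 555.] [337. 305.  80.]
1 bench [-1.35  0.98  0.54  2.08  0.89  1.3   1.96] [102. 360. 507.] [337. 305.  80.]
-1 pre [-0.59  0.73 -0.17  2.25  1.31  1.73 -1.44] [261. 147. 592.] [302. 225. 110.]
-1 pre [-0.64  0.73 -0.12  2.25  1.29  1.69 -1.43] [252. 161. 594.] [302. 225. 110.]
-1 scr [-0.28  0.82 -0.09  2.22  1.67  1.62 -1.46] [320.  69. 565.] [368.  94.  78.]
-1 scr [-0.39  0.82  0.02  2.22  1.63  1.55 -1.47] [311. 105. 565.] [368.  94.  78.]
-1 bench [-0.8   0.84 -0.04  2.05  1.2   1.69 -1.35] [249. 226. 556.] [337. 305.  80.]
-1 bench [-1.38  1.    0.57  2.08  0.87  1.28 -1.17] [ 93. 366. 501.] [337. 305.  80.]
place 58.3 [ 0.49  0.47 -0.54  1.8   0.29  0.95 -0.73] [ 170. -115.  657.] [563. -70. 367.]
place 58.3 [ 0.43  0.46 -0.47  1.8   0.25  0.94 -0.7 ] [ 171. -103.  660.] [563. -70. 367.]
place 58.3 [ 0.31  0.44 -0.32  1.81  0.17  0.93 -0.64] [173. -79. 665.] [563. -70. 367.]
place 58.3 [ 0.21  0.42 -0.2   1.81  0.11  0.92 -0.59] [175. -60. 667.] [563. -70. 367.]
place 238.3 [ 0.86  0.68 -1.05  1.78  0.66  1.09  2.17] [ 166. -227.  608.] [563. -70. 367.]
place 238.3 [ 0.77  0.6  -0.91  1.78  0.55  1.03  2.24] [ 166. -193.  628.] [563. -70. 367.]
place 238.3 [ 0.69  0.55 -0.8   1.79  0.46  1.    2.3 ] [ 167. -166.  640.] [563. -70. 367.]
place 238.3 [ 0.64  0.53 -0.74  1.79  0.42  0.99  2.33] [ 168. -153.  645.] [563. -70. 367.]
```

```bash
cat > plan.py <<'E'
from kin import *
from workcell import telemetry
def go(p,R,via=None,show=True):
    s=telemetry.sense() if via is None else via
    p0=s['tcp_pos'];R0=Ro.from_rotvec(s['ee_rot']);v=(R*R0.inv()).as_rotvec()
    n=int(max(np.ceil(np.linalg.norm(np.subtract(p,p0))/60),np.ceil(np.degrees(np.linalg.norm(v))/10.5)))
    print('shift',((np.array(p)-p0)/1000).round(4),'turn',np.degrees(v).round(1),'rows',n)
    q=s['qpos'];
    for k in range(1,n+1):
        b=ik(p0+(np.array(p)-p0)*k/n,Ro.from_rotvec(v*k/n)*R0,[q],.01)
        if not b: print('ik fails at',k);break
        q=b[0]
    print('q end',q.round(2),'elbow',*[e.round(0) for e in elbow(q)])
    return dict(tcp_pos=np.array(p),ee_rot=R.as_rotvec(),qpos=q)
h=lambda d,u,pitch=0:horiz(np.radians(d),u,np.radians(pitch))
down=lambda az:Ro.from_matrix(np.c_[[np.cos(az),np.sin(az),0],[np.sin(az),-np.cos(az),0],[0,0,-1]])
E
python3 - <<'E'
from plan import *
a=go([410,-10,220],h(-65,-1))
b=go([420,-20,180],h(-65,1)*Ro.from_rotvec([0,0,np.pi/2]),a)
b2=go([430,-40,150],h(-65,1),b)
c=go([506-30,-201+64,80],h(-65,1),b2)
d=go([506,-201,80],h(-65,1),c)
E
```

```text
shift [ 0.0222 -0.0082 -0.049 ] turn [-74.6  39.9   9.3] rows 9
q end [-0.47  0.48 -0.48  2.26  1.22  1.95 -1.24] elbow [195.  74. 656.] [272. 285. 220.]
shift [ 0.01 -0.01 -0.04] turn [-38.   81.6   0. ] rows 9
q end [-0.4   0.6  -0.51  2.24  1.28  1.95  0.24] elbow [243.  78. 627.] [282. 275. 180.]
shift [ 0.01 -0.02 -0.03] turn [-38.   81.6   0. ] rows 9
q end [-0.33  0.69 -0.52  2.24  1.35  1.95  1.76] elbow [277.  71. 604.] [292. 255. 150.]
shift [ 0.046 -0.097 -0.07 ] turn [ 0. -0.  0.] rows 3
q end [-0.21  0.84 -0.34  2.22  1.6   1.82  1.68] elbow [331.  47. 558.] [338. 158.  80.]
shift [ 0.03  -0.064  0.   ] turn [ 0. -0.  0.] rows 2
q end [-0.12  0.82 -0.24  2.21  1.74  1.73  1.72] elbow [329.  18. 563.] [368.  94.  80.]
```

>>> {"method": "carry_out", "body": {
  "motion": [
    [0.0025,-0.001,-0.005,-8.3,4.4,1.0],
    [0.005,-0.002,-0.01,-16.6,8.8,2.0],
    [0.0075,-0.003,-0.015,-24.9,13.2,3.0],
    [0.01,-0.004,-0.02,-33.2,17.6,4.0],
    [0.0125,-0.005,-0.025,-41.5,22,5.0]
  ]
}}

```text
time: 3.82
tcp_pos: [401.1, -4.0, 244.5]
ee_rot: [1.446, 1.363, -0.372]
wrist_force: [0.6, -0.6, -0.1]
width: 1.002
finger_force: 0.0
```

>>> {"method": "carry_out", "body": {
  "motion": [
    [0.0025,-0.001,-0.005,-8.3,4.4,1.0],
    [0.005,-0.002,-0.01,-16.6,8.8,2.0],
    [0.0075,-0.003,-0.015,-24.9,13.2,3.0],
    [0.01,-0.004,-0.02,-33.2,17.6,4.0],
    [0.01,-0.004,-0.02,-33.2,17.6,4.0]
  ]
}}

```text
time: 4.45
tcp_pos: [410.7, -8.1, 223.5]
ee_rot: [0.881, 1.392, -0.891]
wrist_force: [0.2, -0.1, 0.1]
width: 0.997
finger_force: 0.0
```

```bash
python3 rec.py; python3 - <<'E'
from plan import *
b=go([420,-20,180],h(-65,1)*Ro.from_rotvec([0,0,np.pi/2]))
E
```

```text
4.45 [-0.404  0.488 -0.549  2.249  1.233  1.976 -1.223] [410.7  -8.1 223.5] [ 0.881  1.392 -0.891]
shift [ 0.0093 -0.0119 -0.0435] turn [-37.8  81.    0.3] rows 9
q end [-0.34  0.62 -0.57  2.24  1.3   1.99  0.24] elbow [254.  66. 623.] [282. 275. 180.]
```

>>> {"method": "carry_out", "body": {
  "motion": [
    [0.001,-0.002,-0.004,-4.2,9,0],
    [0.002,-0.004,-0.008,-8.4,18,0],
    [0.003,-0.006,-0.012,-12.6,27,0],
    [0.004,-0.008,-0.016,-16.8,36,0],
    [0.005,-0.01,-0.02,-21,45,0]
  ]
}}

```text
time: 5.08
tcp_pos: [416.3, -17.1, 205.8]
ee_rot: [0.244, 1.798, -1.523]
wrist_force: [0.2, -0.6, 0.7]
width: 0.999
finger_force: 0.0
```

>>> {"method": "carry_out", "body": {
  "motion": [
    [0.001,-0.002,-0.004,-4.2,9,0],
    [0.002,-0.004,-0.008,-8.4,18,0],
    [0.003,-0.006,-0.012,-12.6,27,0],
    [0.004,-0.008,-0.016,-16.8,36,0],
    [0.005,-0.01,-0.02,-21,45,0]
  ]
}}

```text
time: 5.7
tcp_pos: [421.3, -27.1, 185.9]
ee_rot: [-0.616, 2.012, -2.081]
wrist_force: [0.4, -0.2, -0.8]
width: 1.0
finger_force: 0.0
```

>>> {"method": "carry_out", "body": {
  "motion": [
    [0.001,-0.002,-0.004,-4.2,9,0],
    [0.002,-0.004,-0.008,-8.4,18,0],
    [0.003,-0.006,-0.012,-12.6,27,0],
    [0.004,-0.008,-0.016,-16.8,36,0],
    [0.005,-0.01,-0.02,-21,45,0]
  ]
}}

```text
time: 6.32
tcp_pos: [426.4, -37.1, 165.9]
ee_rot: [1.31, -1.461, 1.876]
wrist_force: [-0.9, -0.2, 0.0]
width: 1.001
finger_force: 0.0
```

>>> {"method": "carry_out", "body": {
  "motion": [
    [0.001,-0.002,-0.004,-4.2,9,0],
    [0.002,-0.004,-0.008,-8.4,18,0],
    [0.003,-0.006,-0.012,-12.6,27,0],
    [0.003,-0.006,-0.012,-12.6,27,0]
  ]
}}

```text
time: 6.82
tcp_pos: [429.4, -42.9, 153.8]
ee_rot: [1.508, -0.991, 1.536]
wrist_force: [-0.4, -0.1, 0.1]
width: 0.999
finger_force: 0.0
```

```bash
python3 rec.py; python3 - <<'E'
from plan import *
from h import *
c=go([506-37,-201+80,90],h(-65,1))
d=go([506,-201,78],h(-65,1),c)
cv2.imwrite('pics/w2.png',cams.grab_frame('wrist'))
E
```

```text
6.825 [-0.276  0.697 -0.564  2.24   1.363  1.984  1.738] [429.4 -42.9 153.8] [ 1.508 -0.991  1.536]
shift [ 0.0396 -0.0781 -0.0638] turn [-0.3  1.2  0.4] rows 2
q end [-0.18  0.83 -0.41  2.23  1.58  1.87  1.7 ] elbow [329.  38. 561.] [331. 174.  90.]
shift [ 0.037 -0.08  -0.012] turn [ 0. -0.  0.] rows 2
q end [-0.08  0.84 -0.28  2.21  1.76  1.76  1.72] elbow [334.   4. 559.] [368.  94.  78.]
```

View pics/w2.png

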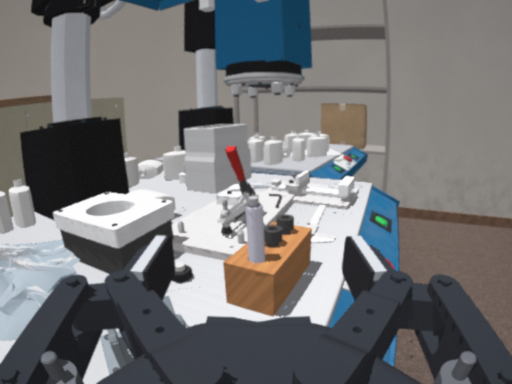

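Wrist view: the scriber stands at columns 248–266 in the middle, with the button at (253,203) and barrel base at (257,258). The cap screws at (273,236) and (287,222) lie behind it, and the fingers straddle the line.

```bash
python3 - <<'E'
from h import *
s=telemetry.sense(); im=cv2.imread('pics/w2.png'); hsv=cv2.cvtColor(im,cv2.COLOR_BGR2HSV).astype(int)
for r in(218,228,238,248): print(r,im[r,238:276].sum(1)//3)
d=Ro.from_rotvec(s['ee_rot']).as_matrix()[:,2]
for uv in([254.5,215],[256,235],[257,250]):
    o,w=wrist_rays([uv],s); w=w[0]; t=(-201-o[1])/w[1]; P=o+t*w; k=(-201-s['tcp_pos'][1])/d[1]
    print('ray at y=-201',P.round(1),'tool line',(s['tcp_pos']+k*d).round(1))
E
```

```text
218 [ 84 102 112 115 116 115 110 122 150 165 171 172 170 164 156 150 150 148
 143 143 141 140 137 136 155 208 238 244 244 244 244 243 236 219 181 147
 128 118]
228 [218 222 192 163 161 186 222 233 222 184 170 171 170 165 157 151 152 149
 145 143 142 141 138 135 129 116 100  92  88  78  66  56  53  52  50  55
  59  63]
238 [172 151 143 135 132 144 195 234 233 208 179 169 170 169 165 160 155 151
 146 144 142 141 140 136 131 117  90  66  60  57  56  57  56  53  51  50
  50  49]
248 [238 228 198 170 158 158 160 160 161 164 167 168 169 168 167 161 156 151
 148 144 141 141 139 138 135 134 140 150 156 154 148 140 136 138 142 143
 145 150]
ray at y=-201 [ 507.7 -201.   110.8] tool line [ 502.1 -201.   154.6]
ray at y=-201 [ 506.6 -201.    87.2] tool line [ 502.1 -201.   154.6]
ray at y=-201 [ 505.9 -201.    68.6] tool line [ 502.1 -201.   154.6]
```

>>> {"method": "carry_out", "body": {
  "motion": [
    [0.02,-0.038,-0.032,-0.2,0.6,0.2],
    [0.04,-0.076,-0.064,-0.3,1.2,0.4],
    [0.04,-0.076,-0.064,-0.3,1.2,0.4],
    [0.04,-0.076,-0.064,-0.3,1.2,0.4]
  ]
}}

```text
time: 7.38
tcp_pos: [469.4, -117.5, 89.6]
ee_rot: [1.525, -0.968, 1.526]
wrist_force: [0.1, 0.6, -0.3]
width: 1.002
finger_force: 0.0
```

>>> {"method": "carry_out", "body": {
  "motion": [
    [0.01,-0.02,-0.003,0,0,0],
    [0.019,-0.041,-0.006,0,0,0],
    [0.028,-0.061,-0.008,0,0,0],
    [0.038,-0.081,-0.01,0,0,0],
    [0.038,-0.081,-0.01,0,0,0]
  ]
}}

```text
time: 8.0
tcp_pos: [507.6, -198.9, 80.1]
ee_rot: [1.524, -0.968, 1.527]
wrist_force: [-0.7, -0.1, -0.4]
width: 0.998
finger_force: 0.0
```

```bash
python3 rec.py; python3 - <<'E'
from plan import *
from h import *
go([507,-201,80],h(-65,1))
w=cams.grab_frame('wrist');t=cams.grab_frame('side')
cv2.imwrite('pics/w3.png',np.hstack([cv2.resize(w[150:384,100:420],(427,312)),cv2.resize(t[150:320,180:340],(294,312))]))
E
```

```text
8.0 [-0.078  0.832 -0.287  2.208  1.764  1.758  1.728] [ 507.6 -198.9   80.1] [ 1.524 -0.968  1.527]
shift [-0.0006 -0.0021 -0.0001] turn [ 0.1  0.1 -0.2] rows 1
q end [-0.07  0.83 -0.29  2.21  1.76  1.76  1.73] elbow [332.   3. 561.] [369.  94.  80.]
```

View pics/w3.png

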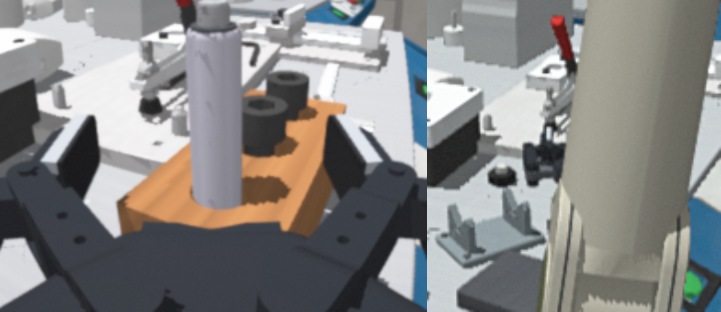

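The wrist crop shows the scriber (centre at crop (215,115)) centred between the open pads (80,150) and (355,150), and the cap screws are clear. I close the gripper.

>>> {"method": "carry_out", "body": {
  "motion": [
    [-0.0005,-0.001,0,0,0,0],
    [-0.0005,-0.002,0,0,0,0],
    [-0.0005,-0.002,0,0,0,0],
    [-0.0005,-0.002,0,0,0,0],
    [-0.0005,-0.002,0,0,0,0]
  ],
  "hand": 0,
  "squeeze": 60
}}

```text
time: 8.72
tcp_pos: [506.6, -200.8, 79.0]
ee_rot: [1.526, -0.964, 1.524]
wrist_force: [-2.1, 0.4, 1.2]
width: 0.197
finger_force: 58.3
```

>>> {"method": "carry_out", "body": {
  "motion": [
    [0,0,0,0,0,0],
    [0,0,0,0,0,0],
    [0,0,0,0,0,0]
  ]
}}

```text
time: 9.1
tcp_pos: [506.7, -200.7, 79.0]
ee_rot: [1.526, -0.964, 1.524]
wrist_force: [-3.5, 0.4, 0.6]
width: 0.198
finger_force: 58.4
```

>>> {"method": "carry_out", "body": {
  "motion": [
    [0,0,0.015,0,0,0],
    [0,0,0.04,0,0,0],
    [0,0,0.065,0,0,0],
    [0,0,0.09,0,0,0],
    [0,0,0.09,0,0,0]
  ]
}}

```text
time: 9.72
tcp_pos: [507.5, -200.4, 170.4]
ee_rot: [1.525, -0.967, 1.528]
wrist_force: [0.8, -0.4, -1.2]
width: 0.196
finger_force: 58.3
```

>>> {"method": "carry_out", "body": {
  "motion": [
    [0,0,0.03,0,0,0],
    [-0.02,0.04,0.04,0,0,0],
    [-0.04,0.085,0.04,0,0,0],
    [-0.06,0.13,0.04,0,0,0],
    [-0.06,0.13,0.04,0,0,0]
  ]
}}

```text
time: 10.35
tcp_pos: [447.3, -67.3, 207.7]
ee_rot: [1.532, -0.962, 1.527]
wrist_force: [-0.2, -0.6, -2.3]
width: 0.19
finger_force: 59.0
```

```bash
python3 rec.py; python3 - <<'E'
from plan import *
from h import *
a=go([440,-20,190],h(-65,1)*Ro.from_rotvec([0,0,np.pi/2]))
b=go([450,0,160],h(-65,-1),a)
c=go([480,5,90],h(-65,-1),b)
w=cams.grab_frame('wrist'); cv2.imwrite('pics/w4.png',w)
E
```

```text
10.35 [-0.25   0.509 -0.526  2.284  1.407  1.898  1.921] [447.3 -67.3 207.7] [ 1.532 -0.962  1.527]
shift [-0.0073  0.0473 -0.0177] turn [ 38.5 -81.6  -0.5] rows 9
q end [-0.36  0.59 -0.52  2.21  1.32  1.96  0.3 ] elbow [243.  67. 630.] [302. 275. 190.]
shift [ 0.01  0.02 -0.03] turn [ 38.  -81.6   0. ] rows 9
q end [-0.44  0.68 -0.45  2.15  1.31  1.94 -1.31] elbow [265.  99. 607.] [312. 295. 160.]
shift [ 0.03   0.005 -0.07 ] turn [0. 0. 0.] rows 2
q end [-0.45  0.87 -0.39  2.04  1.37  1.92 -1.38] elbow [318. 128. 549.] [342. 300.  90.]
```

View pics/w4.png

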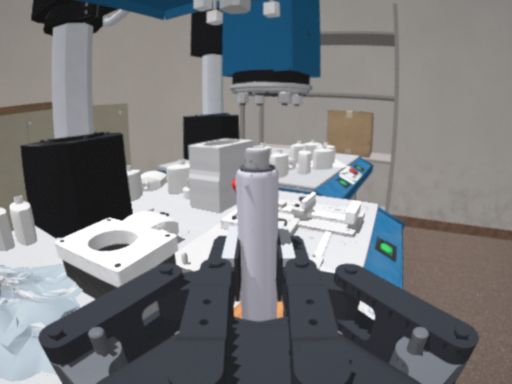

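The wrist view shows the scriber upright in the pads (button at (258,157), barrel down to (258,315)), clear of the block. I flip it about the tool axis.

>>> {"method": "carry_out", "body": {
  "motion": [
    [0,0.0035,-0.001,4.25,-9.05,0],
    [0,0.007,-0.002,8.5,-18.1,0],
    [0,0.0105,-0.003,12.75,-27.15,0],
    [0,0.014,-0.004,17,-36.2,0],
    [0,0.0175,-0.005,21.25,-45.25,0]
  ]
}}

```text
time: 11.02
tcp_pos: [447.0, -54.2, 203.4]
ee_rot: [1.128, -1.771, 2.086]
wrist_force: [0.0, 0.4, -1.3]
width: 0.193
finger_force: 59.0
```

>>> {"method": "carry_out", "body": {
  "motion": [
    [0,0.0035,-0.001,4.25,-9.05,0],
    [0,0.007,-0.002,8.5,-18.1,0],
    [0,0.0105,-0.003,12.75,-27.15,0],
    [0,0.014,-0.004,17,-36.2,0],
    [0,0.0175,-0.005,21.25,-45.25,0]
  ]
}}

```text
time: 11.65
tcp_pos: [447.1, -36.7, 198.4]
ee_rot: [-0.254, 1.944, -1.873]
wrist_force: [-0.1, -0.3, -1.9]
width: 0.194
finger_force: 59.0
```

>>> {"method": "carry_out", "body": {
  "motion": [
    [0,0.0035,-0.001,4.25,-9.05,0],
    [0,0.007,-0.002,8.5,-18.1,0],
    [0,0.0105,-0.003,12.75,-27.15,0],
    [0,0.014,-0.004,17,-36.2,0],
    [0,0.0175,-0.005,21.25,-45.25,0]
  ]
}}

```text
time: 12.28
tcp_pos: [447.1, -19.3, 193.4]
ee_rot: [0.521, 1.645, -1.273]
wrist_force: [0.5, -0.1, -2.0]
width: 0.198
finger_force: 58.9
```

>>> {"method": "carry_out", "body": {
  "motion": [
    [0,0.0035,-0.005,4.25,-9.05,0],
    [0,0.007,-0.01,8.5,-18.1,0],
    [0,0.0105,-0.015,12.75,-27.15,0],
    [0,0.0105,-0.015,12.75,-27.15,0]
  ]
}}

```text
time: 12.78
tcp_pos: [447.1, -8.5, 178.3]
ee_rot: [0.879, 1.388, -0.886]
wrist_force: [-0.3, 0.1, -0.7]
width: 0.192
finger_force: 58.9
```

```bash
python3 rec.py; python3 - <<'E'
from plan import *
from h import *
go([482,5,100],h(-65,-1))
cv2.imwrite('pics/s5.png',cams.grab_frame('side'));cv2.imwrite('pics/t5.png',cams.grab_frame('top'));cv2.imwrite('pics/w5.png',cams.grab_frame('wrist'))
E
```

```text
12.775 [-0.4    0.63  -0.483  2.178  1.318  1.951 -1.276] [447.1  -8.5 178.3] [ 0.879  1.388 -0.886]
shift [ 0.0349  0.0135 -0.0783] turn [ 0.1 -0.3  0. ] rows 2
q end [-0.42  0.85 -0.42  2.05  1.38  1.93 -1.36] elbow [316. 119. 555.] [344. 300. 100.]
```

>>> {"method": "carry_out", "body": {
  "motion": [
    [0.012,0.005,-0.026,0,-0.1,0],
    [0.024,0.009,-0.052,0,-0.2,0],
    [0.036,0.014,-0.078,0,-0.3,0],
    [0.036,0.014,-0.09,0,-0.3,0],
    [0.036,0.014,-0.09,0,-0.3,0]
  ]
}}

```text
time: 13.55
tcp_pos: [482.4, 6.0, 88.7]
ee_rot: [0.88, 1.384, -0.883]
wrist_force: [0.7, 0.4, -1.6]
width: 0.193
finger_force: 59.0
```

```bash
python3 rec.py; python3 - <<'E'
from h import *
s=cams.grab_frame('side');w=cams.grab_frame('wrist')
cv2.imwrite('pics/s6.png',np.hstack([cv2.resize(s[180:340,140:320],(450,400)),cv2.resize(w[100:384,100:400],(340,400))]))
E
```

```text
13.55 [-0.427  0.878 -0.411  2.037  1.388  1.936 -1.375] [482.4   6.   88.7] [ 0.88   1.384 -0.883]
```

View pics/s6.png

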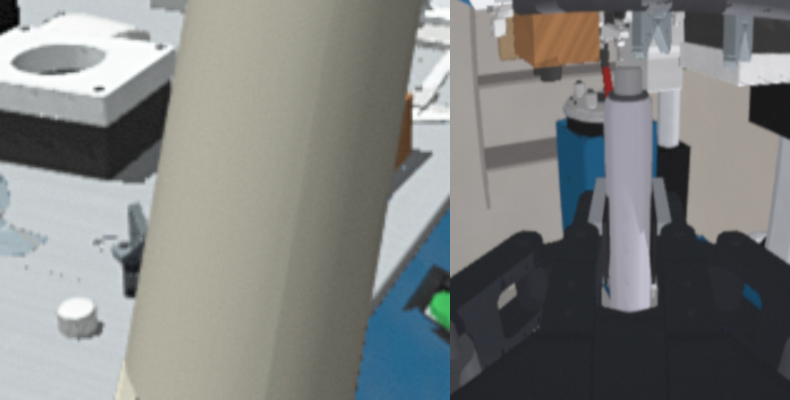

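The side view is blocked by the forearm. The upside-down wrist view shows the button (crop (627,78)) pointing at the dark bench block edge at the top. I go down gently.

>>> {"method": "carry_out", "body": {
  "motion": [
    [0.002,0,-0.006,0,0,0],
    [0.002,0,-0.01,0,0,0],
    [0.002,0,-0.013,0,0,0],
    [0.002,0,-0.013,0,0,0]
  ]
}}

```text
time: 14.15
tcp_pos: [484.8, 6.3, 75.8]
ee_rot: [0.881, 1.383, -0.881]
wrist_force: [-0.6, 0.5, -1.9]
width: 0.195
finger_force: 59.0
```

>>> {"method": "carry_out", "body": {
  "motion": [
    [0,0,-0.001,0,0,0],
    [0,0,-0.001,0,0,0],
    [0,0,-0.002,0,0,0],
    [0,0,-0.002,0,0,0]
  ]
}}

```text
time: 14.65
tcp_pos: [484.9, 6.3, 74.0]
ee_rot: [0.882, 1.383, -0.881]
wrist_force: [-0.9, 0.4, -1.4]
width: 0.195
finger_force: 59.0
```

>>> {"method": "carry_out", "body": {
  "motion": [
    [0,0,-0.0005,0,0,0],
    [0,0,-0.001,0,0,0],
    [0,0,-0.001,0,0,0]
  ]
}}

```text
time: 15.02
tcp_pos: [484.9, 6.3, 73.0]
ee_rot: [0.881, 1.383, -0.881]
wrist_force: [-0.6, -0.6, -2.5]
width: 0.198
finger_force: 59.0
```

>>> {"method": "carry_out", "body": {
  "motion": [
    [0,0,-0.0005,0,0,0],
    [0,0,-0.001,0,0,0],
    [0,0,-0.001,0,0,0]
  ]
}}

```text
time: 15.4
tcp_pos: [484.9, 6.3, 72.2]
ee_rot: [0.881, 1.382, -0.881]
wrist_force: [-0.5, 0.1, -0.1]
width: 0.198
finger_force: 59.0
```

>>> {"method": "carry_out", "body": {
  "motion": [
    [0,0,-0.0005,0,0,0],
    [0,0,-0.001,0,0,0],
    [0,0,-0.001,0,0,0]
  ]
}}

```text
time: 15.78
tcp_pos: [484.9, 6.2, 71.5]
ee_rot: [0.881, 1.381, -0.881]
wrist_force: [-1.1, 0.6, 5.0]
width: 0.195
finger_force: 59.1
```

>>> {"method": "carry_out", "body": {
  "motion": [
    [0,0,-0.0005,0,0,0],
    [0,0,-0.001,0,0,0],
    [0,0,-0.001,0,0,0]
  ]
}}

```text
time: 16.15
tcp_pos: [484.9, 6.2, 70.8]
ee_rot: [0.881, 1.381, -0.882]
wrist_force: [-2.2, 0.7, 7.6]
width: 0.194
finger_force: 59.2
```

>>> {"method": "carry_out", "body": {
  "motion": [
    [0,0,-0.0005,0,0,0],
    [0,0,-0.001,0,0,0],
    [0,0,-0.001,0,0,0]
  ]
}}

```text
time: 16.52
tcp_pos: [484.9, 6.4, 68.5]
ee_rot: [0.882, 1.384, -0.881]
wrist_force: [0.5, 0.7, -1.7]
width: 0.191
finger_force: 59.0
```

>>> {"method": "carry_out", "body": {
  "motion": [
    [0,0,-0.0004,0,0,0],
    [0,0,-0.0008,0,0,0],
    [0,0,-0.0008,0,0,0]
  ]
}}

```text
time: 16.9
tcp_pos: [484.9, 6.4, 68.0]
ee_rot: [0.882, 1.383, -0.881]
wrist_force: [0.8, 0.0, -1.5]
width: 0.188
finger_force: 59.0
```

The push rose to about 8 N, then vanished after roughly 4 mm of travel, so it has snapped in. I lift and plan the laying.

>>> {"method": "carry_out", "body": {
  "motion": [
    [0,0,0.02,0,0,0],
    [0,0,0.06,0,0,0],
    [0,0,0.11,0,0,0],
    [0,0,0.16,0,0,0],
    [0,0,0.16,0,0,0]
  ]
}}

```text
time: 17.52
tcp_pos: [485.2, 6.7, 231.3]
ee_rot: [0.885, 1.379, -0.876]
wrist_force: [-0.1, -0.5, -2.8]
width: 0.195
finger_force: 59.0
```

```bash
python3 rec.py; python3 - <<'E'
from plan import *
from h import *
w=cams.grab_frame('wrist'); cv2.imwrite('pics/w7.png',cv2.resize(w[150:384,150:370],None,fx=2.2,fy=2.2))
a=go([530,-50,210],down(np.radians(58.3)))
a=go([567,-63.6,110],down(np.radians(58.3)),a)
a=go([567,-63.6,41],down(np.radians(58.3)),a)
E
```

```text
17.525 [-0.387  0.541 -0.47   2.102  1.368  1.952 -1.112] [485.2   6.7 231.3] [ 0.885  1.379 -0.876]
shift [ 0.045  -0.0564 -0.0194] turn [ 93.   -5.2 -44. ] rows 10
q end [ 0.35  0.18 -0.37  1.74  0.07  1.23 -0.6 ] elbow [ 67. -48. 700.] [530. -50. 536.]
shift [ 0.037  -0.0136 -0.1   ] turn [-0. -0.  0.] rows 2
q end [ 0.32  0.35 -0.35  1.75  0.14  1.06 -0.62] elbow [141. -70. 679.] [567. -63. 436.]
shift [ 0.     0.    -0.069] turn [-0. -0.  0.] rows 2
q end [ 0.31  0.44 -0.33  1.8   0.18  0.93 -0.65] elbow [176. -79. 663.] [567. -63. 367.]
```

View pics/w7.png

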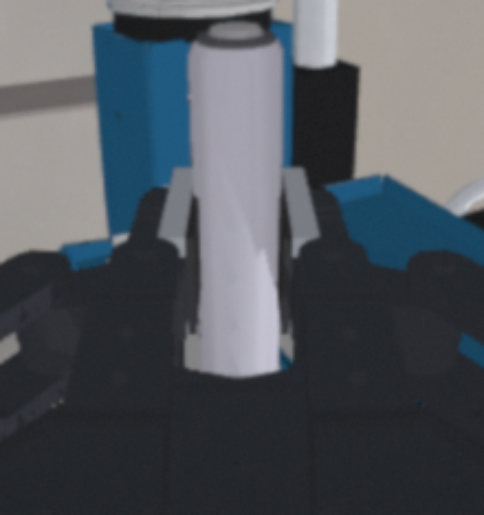

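The button now stands only a sliver proud at (237,32), so it is latched. I turn the tool down while staying low, clear of the press head.

>>> {"method": "carry_out", "body": {
  "motion": [
    [0.0045,-0.0045,-0.008,9.3,-0.5,-4.4],
    [0.009,-0.009,-0.016,18.6,-1,-8.8],
    [0.0135,-0.0135,-0.024,27.9,-1.5,-13.2],
    [0.018,-0.018,-0.032,37.2,-2,-17.6],
    [0.0225,-0.0225,-0.04,46.5,-2.6,-22]
  ]
}}

```text
time: 18.2
tcp_pos: [507.3, -15.9, 186.4]
ee_rot: [1.823, 1.575, -0.55]
wrist_force: [0.3, -1.0, -2.0]
width: 0.194
finger_force: 58.8
```

>>> {"method": "carry_out", "body": {
  "motion": [
    [0.0045,-0.0045,-0.008,9.3,-0.5,-4.4],
    [0.009,-0.009,-0.016,18.6,-1,-8.8],
    [0.0135,-0.0135,-0.024,27.9,-1.5,-13.2],
    [0.018,-0.018,-0.032,37.2,-2,-17.6],
    [0.0225,-0.0225,-0.04,46.5,-2.6,-22]
  ]
}}

```text
time: 18.82
tcp_pos: [529.8, -38.8, 146.7]
ee_rot: [-2.739, -1.526, -0.002]
wrist_force: [-0.6, 0.8, -4.1]
width: 0.196
finger_force: 58.8
```

>>> {"method": "carry_out", "body": {
  "motion": [
    [0,0,0,0,0,0],
    [0,0,0,0,0,0],
    [0,0,0,0,0,0]
  ]
}}

```text
time: 19.2
tcp_pos: [529.6, -37.1, 147.7]
ee_rot: [-2.739, -1.539, 0.002]
wrist_force: [-0.6, 0.5, -2.3]
width: 0.193
finger_force: 58.8
```

```bash
python3 rec.py; python3 - <<'E'
from plan import *
from h import *
import pickle
a=go([567,-63.6,90],down(np.radians(58.3)))
pickle.dump(telemetry.sense(),open('w8.pkl','wb'))
w=cams.grab_frame('wrist'); cv2.imwrite('pics/w8.png',w)
E
```

```text
19.2 [ 0.401  0.246 -0.471  1.812  0.124  1.113 -0.66 ] [529.6 -37.1 147.7] [-2.739e+00 -1.539e+00  2.000e-03]
shift [ 0.0374 -0.0265 -0.0577] turn [ 0.  -0.1 -0.3] rows 2
q end [ 0.39  0.39 -0.43  1.76  0.19  1.03 -0.66] elbow [150. -85. 673.] [567. -63. 416.]
```

View pics/w8.png

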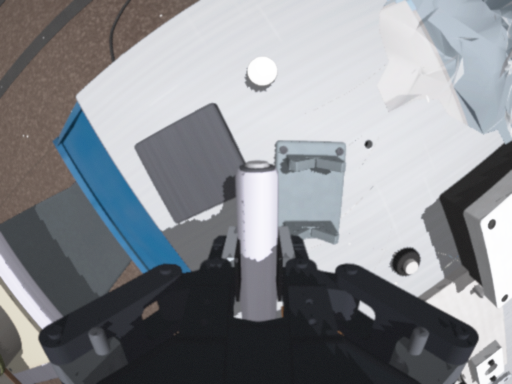

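The wrist view shows the scriber held level along the image column at 258 and the rest to its right, base corners near (277,141), (346,143) and (338,242). I have used up my picture views, so from here I check by numbers only.

```bash
python3 - <<'E'
from h import *
import pickle
s=pickle.load(open('w8.pkl','rb')); P=wplane([[277,141],[346,143],[338,242]],9,s)[:,:2]; print(P.round(1))
u=P[0]-P[1]; v=P[1]-P[2]; print(np.linalg.norm(u),np.linalg.norm(v),np.degrees(np.arctan2(v[1],v[0])),np.degrees(np.arctan2(u[1],u[0])),'centre',(P[0]+P[2])/2)
im=cv2.imread('pics/w8.png');hsv=cv2.cvtColor(im,cv2.COLOR_BGR2HSV).astype(int)
for r in(200,): print(im[r,300],hsv[r,300],im[r,370])
m=(hsv[...,1]>22)&(hsv[...,2]<190)&(hsv[...,2]>40);m[:,:281]=0;m[:,360:]=0;m[:130]=0;m[250:]=0
k=big(m)[:,0]; W=wplane(k,9,s)[:,:2].astype(np.float32); th=np.radians(58.3); e=np.array([np.cos(th),np.sin(th)]); n=np.array([-e[1],e[0]])
a=W@e;b=W@n; print('along',a.min(),a.max(),'across',b.min(),b.max())
print('from centre (563,-70): along',np.array([563,-70])@e,'across',np.array([563,-70])@n)
E
```

```text
[[ 564.9  -12.2]
 [ 619.1  -46. ]
 [ 567.3 -130.9]]
63.845552525881295 99.49185669766419 58.607579965521815 148.08367650957464 centre [566.12860835 -71.58694049]
[190 181 170] [104  27 190] [233 229 228]
along 179.6076304052403 286.6485544734164 across -550.6472772255097 -490.6775900212698
from centre (563,-70): along 236.2837618940032 across -515.7896701807995
```

>>> {"method": "carry_out", "body": {
  "motion": [
    [0.015,-0.01,-0.02,0,0,0],
    [0.03,-0.02,-0.045,0,0,0],
    [0.039,-0.027,-0.07,0,0,-0.2],
    [0.039,-0.027,-0.07,0,0,-0.2],
    [0.039,-0.027,-0.07,0,0,-0.2]
  ]
}}

```text
time: 19.88
tcp_pos: [569.1, -64.6, 79.1]
ee_rot: [2.743, 1.532, 0.001]
wrist_force: [0.1, 0.6, -1.5]
width: 0.195
finger_force: 58.8
```

>>> {"method": "carry_out", "body": {
  "motion": [
    [0,0,-0.01,0,0,0],
    [0,0,-0.02,0,0,0],
    [0,0,-0.028,0,0,0],
    [0,0,-0.031,0,0,0],
    [0,0,-0.031,0,0,0]
  ]
}}

```text
time: 20.5
tcp_pos: [568.8, -65.6, 47.0]
ee_rot: [-2.744, -1.529, 0.0]
wrist_force: [0.5, 0.1, -1.8]
width: 0.193
finger_force: 58.8
```

>>> {"method": "carry_out", "body": {
  "motion": [
    [0,0.001,-0.001,0,0,0],
    [0,0.001,-0.002,0,0,0],
    [0,0.001,-0.003,0,0,0],
    [0,0.001,-0.003,0,0,0]
  ]
}}

```text
time: 21.0
tcp_pos: [568.9, -64.7, 44.1]
ee_rot: [-2.744, -1.53, -0.0]
wrist_force: [0.6, 0.2, -1.4]
width: 0.19
finger_force: 58.8
```

>>> {"method": "carry_out", "body": {
  "motion": [
    [0,0,-0.001,0,0,0],
    [0,0,-0.0015,0,0,0],
    [0,0,-0.0015,0,0,0]
  ]
}}

```text
time: 21.38
tcp_pos: [569.1, -64.7, 42.9]
ee_rot: [2.744, 1.53, 0.001]
wrist_force: [-0.0, -0.4, 1.1]
width: 0.195
finger_force: 59.0
```

>>> {"method": "carry_out", "body": {
  "motion": [
    [0,0,-0.001,0,0,0],
    [0,0,-0.001,0,0,0]
  ]
}}

```text
time: 21.62
tcp_pos: [569.3, -64.7, 42.6]
ee_rot: [2.744, 1.529, 0.001]
wrist_force: [-2.8, 0.9, 8.3]
width: 0.194
finger_force: 59.7
```

>>> {"method": "carry_out", "body": {
  "motion": [
    [0,0,0,0,0,0],
    [0,0,0,0,0,0],
    [0,0,0,0,0,0],
    [0,0,0,0,0,0],
    [0,0,0,0,0,0]
  ],
  "hand": 0.5
}}

```text
time: 22.25
tcp_pos: [568.9, -64.6, 41.6]
ee_rot: [-2.744, -1.53, -0.0]
wrist_force: [0.1, -0.2, 0.2]
width: 0.501
finger_force: 0.0
```

>>> {"method": "carry_out", "body": {
  "motion": [
    [0,0,0.01,0,0,0],
    [0,0,0.03,0,0,0],
    [0,0,0.06,0,0,0],
    [0,0,0.09,0,0,0],
    [0,0,0.09,0,0,0]
  ]
}}

```text
time: 22.88
tcp_pos: [570.8, -64.7, 135.8]
ee_rot: [2.741, 1.528, 0.008]
wrist_force: [-0.1, -0.9, -1.0]
width: 0.499
finger_force: 0.0
```

>>> {"method": "carry_out", "body": {
  "motion": [
    [-0.03,-0.01,0.02,0,0,0],
    [-0.06,-0.03,0.04,0,0,0],
    [-0.09,-0.05,0.06,0,0,0],
    [-0.1,-0.06,0.06,0,0,0],
    [-0.1,-0.06,0.06,0,0,0]
  ]
}}

```text
time: 23.5
tcp_pos: [468.6, -125.2, 191.5]
ee_rot: [2.745, 1.528, -0.0]
wrist_force: [0.7, 0.6, -0.7]
width: 0.496
finger_force: 0.0
```

```bash
python3 - <<'E'
from h import *
s=telemetry.sense(); w=cams.grab_frame('wrist'); cv2.imwrite('pics/w9.png',w)
t=cams.grab_frame('side'); cv2.imwrite('pics/s9.png',t)
print(s['tcp_pos'].round(1),s['wrist_force'].round(1))
hsv=cv2.cvtColor(w,cv2.COLOR_BGR2HSV).astype(int);H,S,V=hsv[...,0],hsv[...,1],hsv[...,2]
# expected barrel ends in the image: project by nearest ray
yy,xx=np.mgrid[0:384,0:512]; G=wplane(np.c_[xx.ravel(),yy.ravel()],41,s)[:,:2].reshape(384,512,2)
th=np.radians(58.4); e=np.array([np.cos(th),np.sin(th)]); n=np.array([-e[1],e[0]])
c=np.array([564.5,-70.5])
def px(a,b): 
    d=np.hypot(*(G-(c+a*e+b*n)).transpose(2,0,1)); i=np.unravel_index(d.argmin(),d.shape); return (i[1],i[0]) if d[i]<4 else None
for a in(-70,-60,-50,-25,0,25,50,55,62):
    print(a,[ (w[p[1],p[0]].tolist() if p else None) for p in(px(a,b) for b in(-20,-14,-8,-4,0,4,8,14,20))],px(a,0))
E
```

```text
[ 468.6 -125.2  191.5] [ 0.7  0.6 -0.7]
-70 [[223, 219, 218], [222, 219, 215], [221, 218, 215], [221, 217, 215], [214, 209, 206], [223, 219, 218], [220, 215, 213], [122, 119, 118], [223, 219, 218]] (np.int64(313), np.int64(153))
-60 [[222, 218, 216], [222, 219, 217], [221, 217, 214], [98, 90, 90], [93, 88, 86], [194, 188, 186], [117, 116, 116], [116, 114, 114], [222, 219, 216]] (np.int64(314), np.int64(143))
-50 [[221, 217, 213], [221, 218, 215], [150, 141, 141], [208, 193, 195], [192, 178, 179], [152, 141, 142], [111, 107, 107], [108, 105, 104], [116, 113, 112]] (np.int64(314), np.int64(132))
-25 [[178, 170, 160], [186, 179, 167], [232, 221, 222], [246, 238, 239], [244, 234, 235], [201, 187, 188], [117, 110, 108], [94, 90, 84], [183, 176, 164]] (np.int64(314), np.int64(106))
0 [[188, 180, 168], [191, 183, 171], [239, 229, 231], [249, 242, 243], [244, 236, 237], [174, 161, 162], [109, 102, 100], [90, 87, 81], [193, 185, 173]] (np.int64(315), np.int64(79))
25 [[194, 186, 173], [72, 69, 64], [243, 234, 235], [251, 245, 246], [236, 226, 227], [182, 170, 170], [93, 88, 86], [73, 71, 66], [69, 66, 62]] (np.int64(314), np.int64(53))
50 [[240, 236, 235], [239, 237, 235], [248, 241, 242], [248, 240, 241], [230, 219, 221], [172, 159, 161], [225, 221, 219], [239, 235, 234], [239, 235, 234]] (np.int64(314), np.int64(28))
55 [[238, 235, 233], [238, 234, 233], [232, 228, 227], [229, 226, 224], [221, 216, 214], [236, 233, 232], [238, 234, 233], [238, 234, 232], [238, 234, 233]] (np.int64(314), np.int64(23))
62 [[237, 233, 232], [235, 232, 230], [236, 233, 231], [236, 232, 231], [236, 232, 231], [235, 232, 231], [236, 233, 231], [235, 231, 229], [235, 232, 230]] (np.int64(314), np.int64(16))
```

The pixel samples show the barrel running from −50 to +50 mm along the rest axis. It is parallel to the axis and within about 2 mm of centre across it, with the nose beyond −50 and the button stub at +50. I hand in.

```bash
python3 -c "
from workcell import arm
print(arm.finish_job())"
```

```text
the job is handed in; nothing more can be done
None
```

I handed the job in after about 24 s: the scriber is clicked (the press peaked at about 8 N) and lies in both notches of its rest, released, with no contact made with the caliper, knob or cap screws; no verdict came back, and I viewed 12 pictures, over the limit of 10.

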